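# Push a row of spacer blocks home in the stop rail and lock it

### The arm

A 6-joint arm with a two-finger parallel gripper is mounted at the origin on the work surface. World frame = base frame: x ahead of the robot, y to its left, z up, the work surface at z = 0. Lengths are in m, angles in rad, forces in N, time in s.
With the tool pointing down it reaches from about 0.275 to 0.75 m from the base axis. Payload 10.2 kg.
Tool frame: the origin (TCP) lies midway between the tips of the shut fingers; the grasp point (between the pads) lies 19 mm behind it (env.hold_point_z is the distance from the TCP to the grasp point, in m); z points along the fingers, y is the line along which they close (so a half turn about z gives the same grasp; the last joint's range is limited). The gripper opens to 85 mm and grips with 20 to 120 N. Pads are 22 mm wide; open, the fingers measure 114 mm over their backs; the gripper's body (76 mm by 85 mm) begins 54 mm behind the grasp point. The pads swing forward as they close: fully open they stand 13 mm farther back than shut.
Start: joints at [0.945, 0.313, 1.498, -0, 1.331, -0.223], TCP at [0.206, 0.483, 0.231] pointing down, gripper open.
Joint ranges: [-2.94, 2.94], [-0.97, 2.17], [0.19, 2.56], [-1.23, 4.37], [0.02, 3.11], [-2.88, 2.88]. Speed limits (rad/s): [2.39, 2.39, 3.01, 3.14, 3.14, 3.14].

### API

Orientations are given as a unit quaternion [x, y, z, w].
In Python, from bench import env, kinematics, monitor, eyes, job gives the robot as it stands. The module is installed in compiled form; this text tells all that it offers. Calls block until the motion is done:
- env.reach(position, orientation): joint-space move of the TCP to a pose.
- env.movel(position, velocity=0.15, frame=None, guard=None): straight line of the TCP; frame=None keeps the orientation; velocity is the mean speed in m/s. With guard (N) it stops when the force on the tool has changed by that much, and returns True; else False.
- env.set_joints(angles): joint-space move.
- env.release() and env.close_gripper(effort=None): open the fingers fully, or close them until they stop; effort is the grip in N (None keeps the last).
- env.hold(seconds).
- kinematics.ik(position, orientation): joint angles nearest the present ones, or None.
- monitor.sense(): the state.
- eyes.grab_frame(name): name is "side" or "top"; returns a dict with "frame" (420x560x3 uint8, red, green, blue), "mtx" (3x3 intrinsics, pixels), "view" (4x4, takes a point from world to camera coordinates). Camera axes: x right, y down, z forward; pixel columns grow to the right and rows downward; lengths in m; the calibration is good to about 2 mm. A picture is of the moment at which its call begins. There is no depth.
A pose or a line that the arm cannot do raises env.MotionError and nothing moves.
- job.hand_in(): hands the job in; it is judged then, once.
The state is a dict: "clock": time; "joints": joint angles; "qvel": joint speeds; "joint_efforts": joint torques, N m; "position": TCP position; "ee_rot": TCP orientation; "contact_force": force on the tool from outside, world axes, zero at the start; "ft_torque": the same for the moment, N m; "finger_gap": opening from 0.0 (shut) to 1.0 (fully open); "gripper_force": force on a finger pad.
Only numpy, scipy, OpenCV 4.12 (cv2) and the standard library are available. Lean on these libraries where they do the work, as an engineer would, in place of code of your own. Each camera call takes 0.05 s, during which the arm holds its last target. There are 200 camera calls.

### The job

Push the row of four aluminium spacer blocks along the blue rail as one train, from behind and without lifting or separating them, until the leading block sits firmly against the red end stop and all four are touching. Then push the yellow tab so that the keeper bar slides fully across the rail behind the row. Leave the jar, the tape roll and the wrench where they are.

Things in the scene. Friction and masses are not known exactly. Their poses are not given: they have to be found in the camera images.
- rail: Blue channel 360 x 60 mm bolted to the bench, immovable. Origin: channel centre at bench height; own +x runs along it to the red end stop, z up. Channel floor 12 mm above the bench, 34 mm wide, between fences 6 mm thick with tops at 20 mm; -x end open. On the +y side, at x = -11 mm, a foot 60 mm wide, 8 mm high, reaching to y = 110 mm, and the keeper's dark guide (y 26 to 40 mm, top 38 mm above the bench).
- stop_face (a point): Centre of the inner face (looking to the rail's -x) of the red end stop, at rail x = 160 mm, y = 0, 27 mm above the bench. The stop is 20 mm thick, 60 mm wide, its top 52 mm above the bench.
- block1_center (a point): Centre of the leading (nearest the red stop) aluminium spacer block, 40 mm along the rail x 32 mm across x 30 mm high, black dot on top, about 0.11 kg, axes as the rail's. At first the four blocks lie in the channel in one touching row 161 mm long, tops 42 mm above the bench.
- block2_center (a point): Centre of the second aluminium spacer block, 40 mm along the rail x 32 mm across x 30 mm high, black dot on top, about 0.11 kg, axes as the rail's.
- block3_center (a point): Centre of the third aluminium spacer block, 40 mm along the rail x 32 mm across x 30 mm high, black dot on top, about 0.11 kg, axes as the rail's.
- block4_center (a point): Centre of the rearmost (farthest from the red stop) aluminium spacer block, 40 mm along the rail x 32 mm across x 30 mm high, black dot on top, about 0.11 kg, axes as the rail's. Its free rear face is 20 mm from here towards the rail's -x. With the row home this point is 140 mm from the stop face, and the rear face clears the keeper bar by 4 mm.
- keeper (a joint): Keeper travel in m: 0 = drawn back clear of the channel, 0.040 = its end stop, fully across. A steel bar 14 mm wide, 22 to 32 mm above the bench, sliding in the rail's -y direction across the channel just behind the row's home place (bar centre at rail x = -11 mm); blocks in its way stop it. It stays where left; moving it takes about 2 N.
- keeper_tab (a point): Middle of the outer (rail +y) face of the keeper's upright yellow tab, 48 mm above the bench; tab 26 mm wide along the rail, 10 mm thick, from 26 to 64 mm above the bench. Pushing this face in the rail's -y direction slides the keeper across. With the keeper at 0 it lies at rail x = -11 mm, y = 90 mm; at 0.040, y = 50 mm.
- jar: Closed amber glass jar with a red cap, 60 mm across, 85 mm tall, upright on the bench. Origin: centre of its underside. Bystander.
- tape: Brown tape roll lying flat, 90 mm across, 25 mm high. Origin: centre of its underside. Bystander.
- wrench: Steel wrench 170 mm long lying flat. Origin: its middle, at bench height; own x along its length. Bystander.
Not all that is in view belongs to the job. Leave any pink or purple look-alike of the part that bears block2_center alone.

How it is judged:
On the way, in this order (a step that is already met when the one before it is completed fails the run):
1. the row is home: every block within 3 mm of its place against the end stop (x of block1_center in the frame of rail above 0.137 m and y of block1_center in the frame of rail between -0.005 and 0.005 m and height (world z) of each of block1_center, block2_center, block3_center, block4_center below 0.032 m and x of block2_center in the frame of rail above 0.097 m and y of block2_center in the frame of rail between -0.005 and 0.005 m and x of block3_center in the frame of rail above 0.057 m and y of block3_center in the frame of rail between -0.005 and 0.005 m and x of block4_center in the frame of rail above 0.017 m and y of block4_center in the frame of rail between -0.005 and 0.005 m), for 0.2 s.
2. the keeper is across behind the row (value of joint keeper above 0.036 m), for 0.2 s.
At the end, for the whole second after the job is handed in: All four blocks lie in the channel, touching in one row against the red end stop (each within 3 mm along the rail of its tight-packed place), and the keeper is pushed across by at least 36 of its 40 mm (all of step 1 and value of joint keeper above 0.036 m).
It fails at once if a block is lifted more than 8 mm or taken out of the channel (height (world z) of any of block1_center, block2_center, block3_center, block4_center above 0.035 m or y of any of block1_center, block2_center, block3_center, block4_center in the frame of rail above 0.012 m or y of any of block1_center, block2_center, block3_center, block4_center in the frame of rail below -0.012 m or height (world z) of any of block1_center, block2_center, block3_center, block4_center below 0.019 m).
It fails at once if the row comes apart: a gap of more than 8 mm opens between neighbouring blocks (distance between block1_center and block2_center above 0.048 m or distance between block2_center and block3_center above 0.048 m or distance between block3_center and block4_center above 0.048 m).
It fails at once if the jar, tape roll or wrench is moved more than 25 mm or tipped (distance of any of jar, tape, wrench from where it was at the start of the episode above 0.025 m or angle between jar's own z axis and vertical above 0.4 rad).
It also fails if it takes over 51 s, if anything falls off the work surface, if the arm or the gripper's body presses on something with over 40 N, if the wrist force passes 120 N, or if a joint passes its speed limit or range.

## Working session

There is one attempt and no reset: what is moved stays moved. The work goes in short steps, each a Python script; the robot and the scene stay as the last script left them, time stands still between calls to the robot, and variables do not carry over. Pictures are saved under pics/ and viewed, at most 10 in all, crops included, and the job is handed in when it is done.

```bash
mkdir -p pics
cat > h.py <<'E'
from bench import env, kinematics, monitor, eyes, job
import numpy as np, cv2
def snap(n,f):
    d=eyes.grab_frame(n); cv2.imwrite('pics/'+f,d['frame'][:,:,::-1]); return d
def ray(d,uv,z):
    V=np.array(d['view']);R=V[:3,:3];c=-R.T@V[:3,3]
    r=R.T@np.linalg.inv(d['mtx'])@np.array([uv[0],uv[1],1.])
    return c+r*(z-c[2])/r[2]
def proj(d,p):
    V=np.array(d['view']);q=d['mtx']@(V[:3,:3]@np.array(p)+V[:3,3]);return q[:2]/q[2]
E
python3 - <<'E'
from h import *
for n in('top','side'):
    d=snap(n,n+'0.png'); np.savez(n+'0.npz',**d)
    V=d['view'];print(n,-V[:3,:3].T@V[:3,3])
print(monitor.sense()['clock'])
E
```

```text
top [ 0.39379412 -0.02909994  0.93521353]
side [0.18018689 0.43351699 0.7370628 ]
0.1
```

View pics/top0.png

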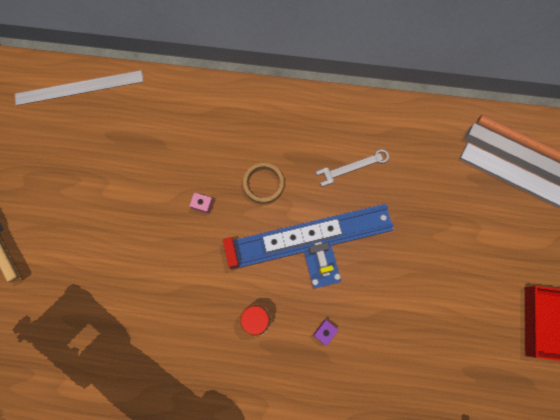

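View pics/side0.png

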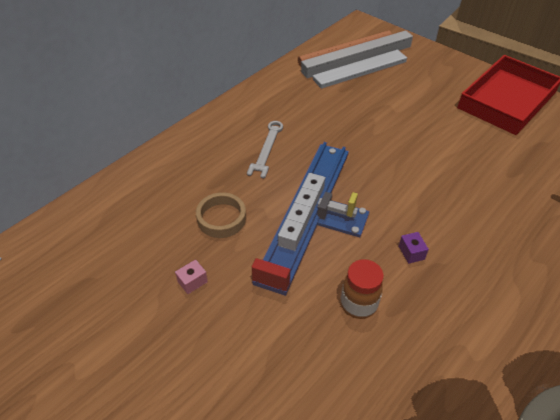

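The top view shows four silver blocks in the channel, with dots at about (274,242), (293,237), (312,233) and (331,229). The red stop is at (231,251), the yellow tab at (327,269) and the jar at (255,320).

Candidates for the block2 part are the silver block at (293,237), the pink cube at (201,202) and the purple cube at (326,333). The silver one fits, because it is second from the stop in the channel. I'll confirm with a crop and measure.

Run:
```python
from h import *
def cents(m,a0,a1):
    n,l,s,c=cv2.connectedComponentsWithStats(m.astype(np.uint8)*255)
    return [(c[i],s[i,4]) for i in range(1,n) if a0<=s[i,4]<=a1]
for n in('top','side'):
    d=dict(np.load(n+'0.npz'));f=d['frame'].astype(int);r,g,b=f[...,0],f[...,1],f[...,2]
    hint={'top':[(274,242),(293,237),(312,233),(331,229)],'side':[(291,230),(299,213),(306,197),(314,182)]}[n]
    P=[]
    for u,v in hint:
        w=255-f[v-5:v+6,u-5:u+6].sum(2)/3.; w=np.clip(w-130,0,None)
        yy,xx=np.mgrid[v-5:v+6,u-5:u+6]; uv=((w*xx).sum()/w.sum(),(w*yy).sum()/w.sum())
        P.append(ray(d,uv,.042)[:2])
    P=np.array(P);print(n,'dots',P.round(4).tolist(),np.linalg.norm(np.diff(P,axis=0),axis=1).round(4))
    for nm,m in(('red',(r>120)&(g<50)&(b<50)),('yellow',(r>150)&(g>140)&(b<80))):
        for c,a in cents(m,15,1200):print(nm,c.round(1),a,ray(d,c,.052 if nm=='red' else .064)[:2].round(4))
    m=(b>90)&(b>r+40)&(b>g+25)
    cs,_=cv2.findContours(cv2.morphologyEx(m.astype(np.uint8),cv2.MORPH_CLOSE,np.ones((5,5))),0,2)
    c=max(cs,key=cv2.contourArea);print('blue',cv2.boundingRect(c))
    x=P.mean(0)
    e=P[0]-P[3];e/=np.linalg.norm(e);print('dir',np.degrees(np.arctan2(e[1],e[0])))
d=dict(np.load('top0.npz'));cv2.imwrite('pics/crop.png',cv2.resize(d['frame'][185:345,190:400,::-1],None,fx=3.6,fy=3.6,interpolation=2))
```

```text
top dots [[0.5429, -0.005], [0.5571, -0.0427], [0.5715, -0.0802], [0.5856, -0.1179]] [0.0403 0.0402 0.0402]
red [230.3 251.9] 255 [0.5088 0.0797]
yellow [326.3 268.7] 60 [ 0.4977 -0.1162]
blue (237, 204, 156, 84)
dir 110.7395472541534
side dots [[0.543, -0.0045], [0.5574, -0.0423], [0.5717, -0.0799], [0.5859, -0.1176]] [0.0404 0.0402 0.0403]
yellow [352.9 197.4] 37 [ 0.4977 -0.116 ]
blue (264, 143, 104, 137)
dir 110.75707779578953
```

View pics/crop.png

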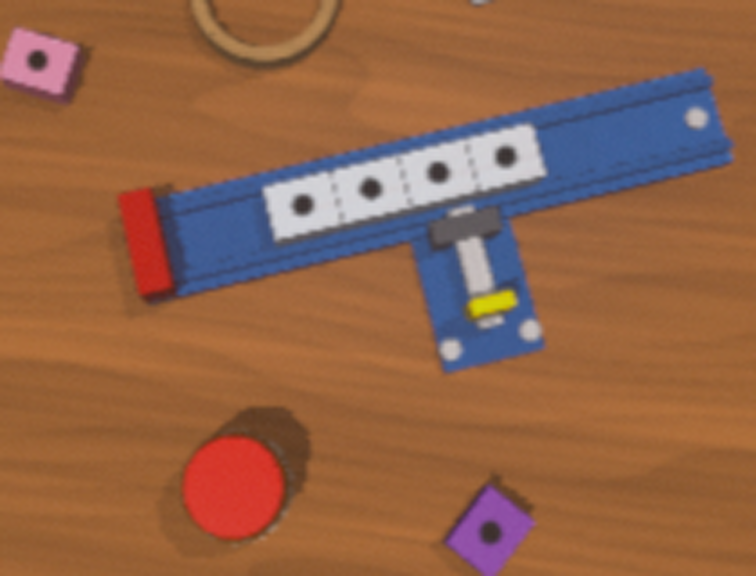

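The crop confirms it: the four silver dotted blocks sit in the blue channel, and the pink and purple cubes outside it are decoys. The rail direction is about 110.75°, with its origin near (0.571,-0.079). Next is the push.

```bash
cat >> h.py <<'E'
from scipy.spatial.transform import Rotation as Ro
t=np.radians(110.75);ex=np.array([np.cos(t),np.sin(t),0]);ey=np.array([-ex[1],ex[0],0]);zd=np.array([0,0,-1.])
B4=np.array([.5858,-.1177,0])
O=B4-ex*((B4-np.array([.5088,.0797,0]))@ex+.170); 
def W(x,y,z): return O+ex*x+ey*y+np.array([0,0,z])
def quat(s): return Ro.from_matrix(np.c_[s*ex,np.cross(zd,s*ex),zd]).as_quat()
def best(p):
    c=[(abs(j[5]),s) for s in(1,-1) if (j:=kinematics.ik(p,quat(s))) is not None]; return min(c)[1]
E
python3 - <<'E'
from h import *
s=best(W(-.125,0,.15)); open('s','w').write(str(s))
x4=(B4-O)@ex; print('O',O,'s',s,'x4',x4)
env.close_gripper(20)
env.reach(W(x4-.06,0,.15),quat(s))
env.movel(W(x4-.06,0,.025),.1)
S=monitor.sense();print(S['clock'],S['position'],S['contact_force'])
d=snap('side','side1.png');cv2.imwrite('pics/c1.png',cv2.resize(d['frame'][100:300,220:420,::-1],None,fx=3,fy=3))
E
```

```text
O [ 0.57096367 -0.07854018  0.        ] s 1 x4 -0.041876100317842814
5.0 [ 0.60741815 -0.17396215  0.02570534] [-0.55079917 -0.55045652  0.23707228]
```

View pics/c1.png

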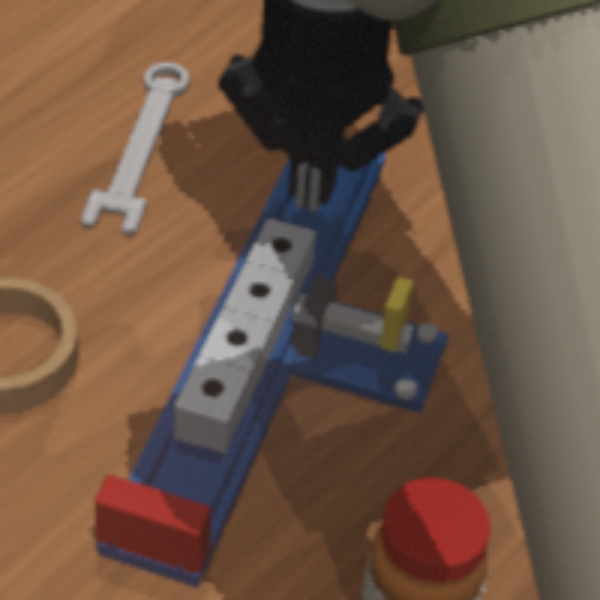

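The shut fingers stand in line behind the row, at crop (308,190), and the rear block is at (280,245). Pushing now.

Run:
```python
from h import *
s=int(open('s').read())
g=env.movel(W(-.035,0,.025),.04,guard=15)
S=monitor.sense();print(g,S['clock'],(S['position']-O)@ex,(S['position']-O)@ey,S['contact_force'])
if not g:
    g=env.movel(W(.012,0,.025),.025,guard=15)
    S=monitor.sense();print(g,S['clock'],(S['position']-O)@ex,(S['position']-O)@ey,S['contact_force'],S['contact_force']@ex)
d=eyes.grab_frame('side');cv2.imwrite('pics/c2.png',cv2.resize(d['frame'][100:300,220:420,::-1],None,fx=3,fy=3))
```

```text
False 6.875 -0.0349955159037502 -1.6544635164534005e-05 [ 0.81484089 -1.88805638 -0.87533266]
True 7.975 -0.00969010020505583 -0.00033071522583573237 [ 0.62756661 -2.84129614  0.39949711] -2.8793372836322693
```

View pics/c2.png

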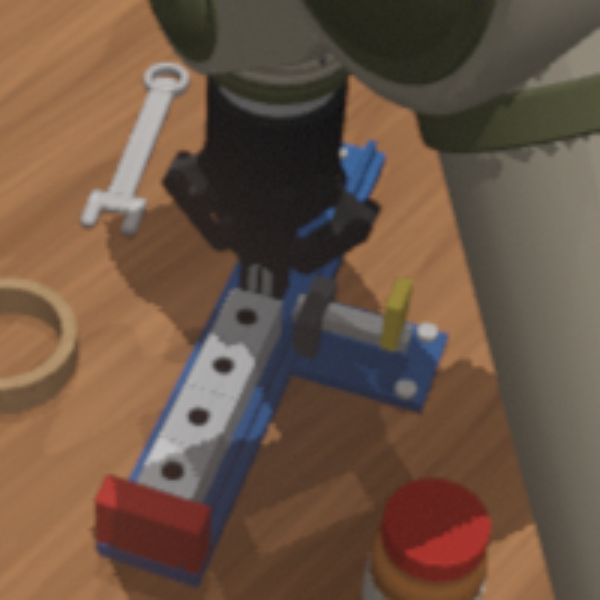

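The row has reached the stop: the leading dot is at crop (172,470), next to the red stop. I'll press once more firmly, back off and check.

Run:
```python
from h import *
s=int(open('s').read())
g=env.movel(W(.012,0,.025),.015,guard=22)
S=monitor.sense();print(g,S['clock'],(S['position']-O)@ex,S['contact_force']@ex)
env.movel(W(-.05,0,.025),.08)
env.movel(W(-.05,0,.15),.15)
env.movel(W(-.011,.14,.15),.15)
S=monitor.sense();print(S['clock'])
d=snap('side','side3.png');cv2.imwrite('pics/c3.png',cv2.resize(d['frame'][100:300,220:420,::-1],None,fx=3,fy=3))
np.savez('side3.npz',**d)
f=d['frame']
for x in(.14,.1,.06,.02):
    u,v=proj(d,W(x,0,.042)).round().astype(int)
    w=np.clip(255-f[v-5:v+6,u-5:u+6].astype(int).sum(2)/3.-190,0,None);yy,xx=np.mgrid[v-5:v+6,u-5:u+6]
    p=ray(d,((w*xx).sum()/w.sum(),(w*yy).sum()/w.sum()),.042)-O;print(x,p@ex,p@ey)
```

```text
True 8.6083 -0.00979995014633177 -4.064865658131895
11.3583
0.14 0.14157777084249945 -0.00024606570500133163
0.1 0.10137073084106094 -0.00030935129328581623
0.06 0.06115331316450551 -0.0006475436713133741
0.02 0.02112786051689255 -0.0007419919213499923
```

View pics/c3.png

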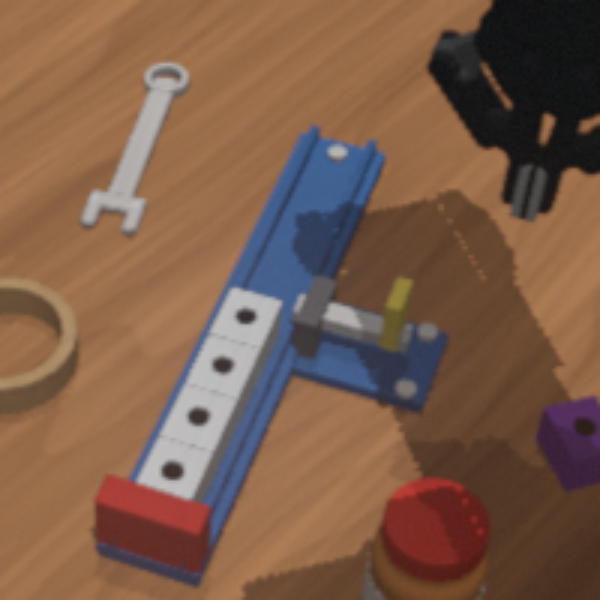

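The row is home: all four dots are evenly spaced and block 1 is against the red stop. Now the yellow tab, at crop (398,312).

Run:
```python
from h import *
env.movel(W(-.010,.14,.042),.1)
g=env.movel(W(-.010,.045,.042),.03,guard=18)
S=monitor.sense();print(g,S['clock'],(S['position']-O)@ey,S['contact_force']@ey)
d=snap('side','side4.png');cv2.imwrite('pics/c4.png',cv2.resize(d['frame'][100:300,220:420,::-1],None,fx=3,fy=3))
```

```text
True 14.925 0.06307400835704609 5.1006762489227295
```

View pics/c4.png

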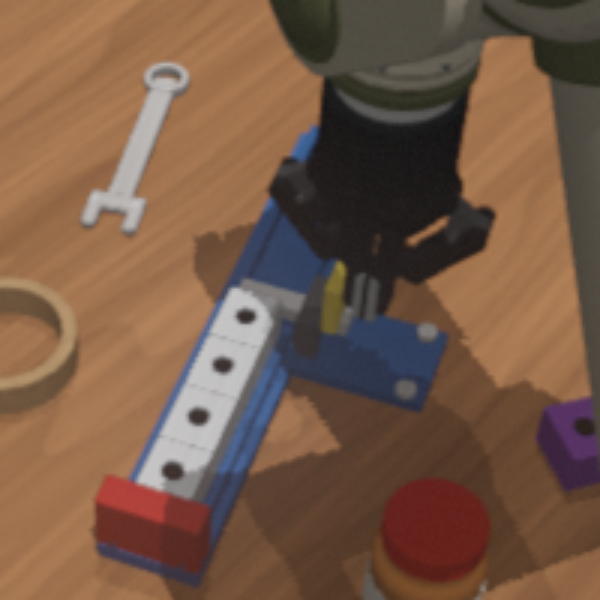

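The bar now lies across the channel behind block 4, and the tab at (335,298) is close to the guide. I'll press again to confirm it is at its end stop, then back off and measure.

Run:
```python
from h import *
g=env.movel(W(-.010,.045,.042),.015,guard=22)
S=monitor.sense();print(g,S['clock'],(S['position']-O)@ey,S['contact_force']@ey)
env.movel(W(-.010,.14,.042),.1); env.movel(W(-.010,.16,.15),.1)
for n in('side','top'):
    d=snap(n,n+'5.png');f=d['frame'].astype(int)
    for nm,D in(('before',dict(np.load(n+'0.npz'))),('after',d)):
        f=D['frame'].astype(int);v,u=np.nonzero((f[...,0]>150)&(f[...,1]>140)&(f[...,2]<80))
        if len(u): p=ray(D,(u.mean(),v.mean()),.064)-O;print(n,nm,len(u),p@ex,p@ey)
    if n=='side':
        cv2.imwrite('pics/c5.png',cv2.resize(d['frame'][100:300,220:420,::-1],None,fx=3,fy=3))
```

```text
True 15.425 0.06322663799608662 3.3250876214731226
side before 37 -0.009104143556861604 0.08179018874741328
side after 8 -0.008915394576610391 0.048672699855254166
top before 60 -0.009257250518412754 0.08187221969864003
top after 57 -0.009284181250242995 0.04559128030601568
```

View pics/c5.png

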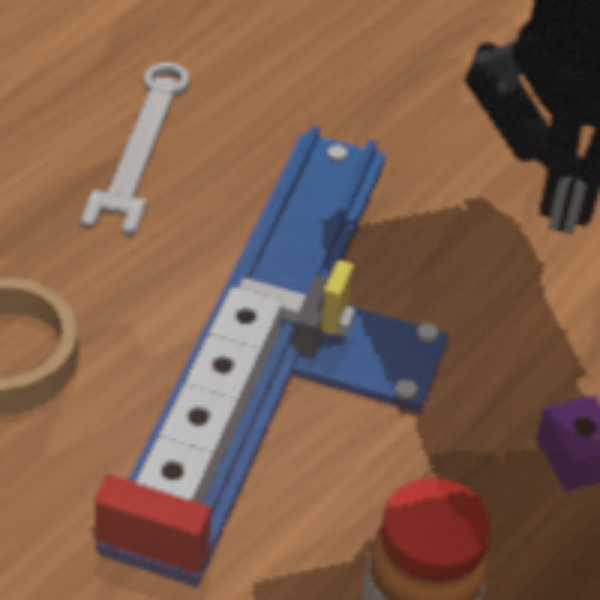

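The bar is across, but the travel estimate of about 36 mm is marginal and depends on shading. I'll re-measure with a hue mask and press a little harder.

```bash
cat > m.py <<'E'
from h import *
def meas(tag,fr,D):
    h=cv2.cvtColor(fr,cv2.COLOR_RGB2HSV).astype(int)
    u0,v0=proj(D,W(-.011,.065,.064)).round().astype(int)
    m=np.zeros(h.shape[:2],bool);s=np.s_[v0-22:v0+23,u0-22:u0+23]
    m[s]=((h[...,0]>=25)&(h[...,0]<=33)&(h[...,1]>140))[s]
    v,u=np.nonzero(m);P=np.array([ray(D,(a,b),.064)-O for a,b in zip(u,v)]);y=P@ey
    print(tag,len(u),'mean',y.mean().round(4),'pct',np.percentile(y,[5,50,95]).round(4))
E
python3 - <<'E'
from m import *
def both(t):
    for n in('top','side'):
        d=eyes.grab_frame(n);meas(n+t,d['frame'],d)
for n in('top','side'):
    D=dict(np.load(n+'0.npz'));meas(n+'0',D['frame'],D)
both(' now')
env.movel(W(-.010,.14,.042),.15)
env.movel(W(-.010,.07,.042),.1,guard=18)
g=env.movel(W(-.010,.045,.042),.03,guard=35)
S=monitor.sense();print(g,S['clock'],(S['position']-O)@ey,S['contact_force']@ey)
env.hold(.3);S=monitor.sense();print((S['position']-O)@ey,S['contact_force']@ey)
env.movel(W(-.010,.14,.042),.1); env.movel(W(-.010,.16,.15),.15)
both(' after');print(monitor.sense()['clock'])
E
```

```text
top0 62 mean 0.0821 pct [0.0779 0.082  0.0865]
side0 53 mean 0.0816 pct [0.0778 0.0817 0.0853]
top now 64 mean 0.0456 pct [0.0412 0.0456 0.05  ]
side now 18 mean 0.0474 pct [0.0423 0.0486 0.0498]
True 20.0 0.06332592727748786 7.2641180794291245
0.06335082575498927 6.475115592668151
top after 66 mean 0.0458 pct [0.0412 0.0458 0.0505]
side after 19 mean 0.0474 pct [0.0422 0.0487 0.0502]
22.2
```

The tab's outer face is at rail y of about 50 mm, its fully-across position, and it did not move under a 35 N push. The dots had not moved in the last view, so I'm handing in.

```bash
python3 -c "
from h import *
print(job.hand_in())"
```

```text
the job is handed in; nothing more can be done
None
```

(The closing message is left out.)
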